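# Jog the colour mixer with its bayonet lid

## Task

The bench colour mixer has been washed out and needs a short dry jog before use. Fit its lid, dropping the two lugs through the slots in the collar until the cap sits flat, then turn it clockwise half way towards the lock, against its spring and without reaching the lock click. Finish while still gripping the lid and holding it there, because it springs back if let go; leave the other things on the counter where they are.

Things in the scene. Friction and masses are not known exactly. Their poses are not given: they have to be found in the camera images.
- mixer: Bench mixer for leather colours, fixed on the counter: white motor base 190 (x) x 150 mm (y), 60 mm high, under an open steel bowl. Origin: centre of its underside, on the counter; z up, -x towards the switch panel. Bowl and collar stand on the origin's vertical axis; collar 108 mm in diameter, its flat top 125 mm above the origin, flange 124 mm in diameter 6 mm lower.
- mixer_mouth (a point): Centre of the round mouth, level with the flat collar top. The mouth is 76 mm wide inside a lip 7 mm thick. The lip is cut through by two opposite slots, at the mixer's +y and -y, each 17 mm wide and reaching out to 92 mm diameter; under the lip the lugs can turn clockwise (seen from above).
- mixer_slot (a point): Middle of the mixer's +y slot, 42 mm from the axis, level with the collar top; the other slot is opposite. A pair of small marks stands on the flange beside each slot.
- half_mark (a point): On the flange, the narrow mark that shows half way: 35 degrees clockwise (seen from above) from the +y slot, 58 mm from the axis; a like one is opposite. The lid's pointer rib should point to it.
- lock_mark (a point): On the flange, the broad mark that shows the lock click: 72 degrees clockwise from the +y slot; a like one is opposite.
- mixer_lid: The mixer's lid, aluminium with a black grip bar, 0.2 to 0.3 kg, lying plug down on the counter. Origin: centre of the plug's underside; z up. Plug 72 mm in diameter (foot tapered), 20 mm high; on it a cap disc 100 mm in diameter, 8 mm thick. Fully home, the cap lies flat on the collar and the origin is 105 mm above the mixer's origin. It may go in either way round.
- lid_grip (a point): Middle of the upright grip bar, 45 mm above the lid's origin. The bar runs along the lid's x: 58 mm long (x), 16 mm thick (y), 34 mm high, from the cap (28 mm above the origin) to 62 mm.
- lid_lug (a point): End of the lug at the lid's +x, 44 mm from the axis; a like lug at -x. Lugs stand on the plug under the ends of the bar: 12 mm wide, from 4 to 11.5 mm above the lid's origin. A pointer rib on the cap stands over each lug.
- carrier (a joint): Sprung carrier in the collar that the lugs push round, rad: 0 at rest, growing as the lid turns clockwise. It moves after about 0.06 rad of free play (0 to 0.12), so reads that much less than the lid's turn. Return spring 0.15 N m at first, 0.25 half way. Half way it reads about 0.55; a spring plunger begins to resist at about 0.75, lock click at about 1.2.
- shoe_last: Bystander: wooden shoe last, 255 x 85 mm, 98 mm high; origin under its middle.
- polish_tin: Bystander: round metal polish tin, 82 mm in diameter, 26 mm high; origin under its centre.
- dye_bottle: Bystander: amber dye bottle, 50 mm in diameter, 115 mm high; origin under its centre.
Not all that is in view belongs to the job. Of the things shaped like the mixer_lid, the aluminium one is meant.

How it is judged:
On the way, in this order (a step that is already met when the one before it is completed fails the run):
1. the lid is lifted clear of the counter in the gripper (height (world z) of mixer_lid above 0.04 m and contact force between the fingers and mixer_lid above 1 N), for 0.1 s.
2. the lid is home in the collar, its lugs down through the slots, not yet turned (z of mixer_lid in the frame of mixer below 0.108 m and horizontal distance between mixer_lid and mixer_mouth below 0.004 m and angle between mixer_lid's own z axis and vertical below 0.06 rad and value of joint carrier below 0.3 rad), for 0.1 s.
At the end, for the whole second after the job is handed in: Lid home and flat in the collar (3 mm height, 4 mm off-centre, 0.06 rad tilt) and turned half way: carrier 0.40 to 0.72 rad, lid about 27 to 45 degrees from the slot. Fingers still hold it (over 3 N), lid still; last, tin and bottle upright, within 30 mm of their places (value of joint carrier between 0.4 and 0.72 rad and z of mixer_lid in the frame of mixer between 0.102 and 0.108 m and horizontal distance between mixer_lid and mixer_mouth below 0.004 m and angle between mixer_lid's own z axis and vertical below 0.06 rad and contact force between the fingers and mixer_lid above 3 N and angular speed of mixer_lid below 0.15 rad/s and distance of each of shoe_last, polish_tin, dye_bottle from where it was at the start of the episode below 0.03 m and angle between each of dye_bottle, shoe_last's own z axis and vertical below 0.2 rad); the arm keeps its last pose, push and grip.
It fails at once if the lid is turned on into the lock click (value of joint carrier above 1 rad).
It fails at once if a bystander is pushed away or knocked over (distance of any of shoe_last, polish_tin, dye_bottle from where it was at the start of the episode above 0.04 m or angle between any of dye_bottle, shoe_last's own z axis and vertical above 0.5 rad).
It also fails if it takes over 40 s, if anything falls off the work surface, if the arm or the gripper's body presses on something with over 40 N, if the wrist force passes 120 N, or if a joint passes its speed limit or range.

## Robot

A 6-joint arm with a two-finger parallel gripper is mounted at the origin on the work surface. World frame = base frame: x ahead of the robot, y to its left, z up, the work surface at z = 0. Lengths are in m, angles in rad, forces in N, time in s.
With the tool pointing down it reaches from about 0.3 to 0.775 m from the base axis. Payload 14.6 kg.
Tool frame: the origin (TCP) lies at the very end of the fingers, on their centre line; the grasp point (between the pads) lies 19 mm behind it (pinch_z is the distance from the TCP to the grasp point, in m); z points along the fingers, y is the direction in which the jaws open and shut (so a half turn about z gives the same grasp; the last joint's range is limited). The gripper opens to 94 mm and grips with 3 to 60 N. Pads are 16 mm wide; open, the fingers measure 119 mm over their backs; the gripper's body (75 mm by 177 mm) begins 78 mm behind the grasp point.
Start: joints at [-1.23, 0.3, 1.521, -0, 1.321, -0.067], TCP at [0.218, -0.505, 0.205] pointing down, gripper open.
Joint ranges: [-3.03, 3.03], [-0.79, 2.21], [0.23, 2.52], [-1.04, 4.18], [0, 3.07], [-2.55, 2.55]. Speed limits (rad/s): [2.22, 2.22, 2.57, 3.14, 3.14, 3.14].

## Interface

Orientations are given as [roll, pitch, yaw] about the fixed x, y, z axes, in that order (R = Rz(yaw) Ry(pitch) Rx(roll)).
In Python, from station import get_obs, camera, hand_in, pinch_z gives the robot as it stands.
- The arm moves only by the tool servo_tool, never from a script. Its argument "moves" is a list that holds one entry, the list of rows, each a list of 7 numbers: the turn, a rotation vector about the tool's x, y, z normalised to -1 to 1, where 1 is pi/2 rad, then the shift along the tool's x, y, z normalised to -1 to 1, where 1 is 500 mm, then the closure, from 0 (fully open) to 1 (shut). In form: [[[rx, ry, rz, x, y, z, hand], ...]]. A call has 1 to 12 rows; each row is the pose to reach, as a shift and turn from the pose measured when the call began, along the tool's axes at that moment; what a row does not reach only later rows make up. A row lasts 1/12 s, in which the tool goes at most 41.7 mm and 7.16 degrees, less where a joint would pass 70% of its speed; a pose out of reach is approached as far as the arm can. A call with a number of a shift or a turn outside -1 to 1 is refused whole. A call with a gripper value outside its range is refused whole. The fingers move at their own pace and stop on an object; "squeeze" is the grip in N (left out, the last holds). Time passes only in rows, so rows that repeat a pose let the fingers close. It gives the time, the measured TCP pose, the force and the opening at its end, in the units of the state.
- get_obs(): the state, without advancing time (a new reading comes with each control period).
- camera(name): name is "scene" or "top" or "wrist"; returns a dict with "color" (420x560x3 uint8, red, green, blue), "intrinsics" (3x3 intrinsics, pixels), "rvec" (rotation vector, rad) and "tvec" (3), from world to camera coordinates, as OpenCV has them. Camera axes: x right, y down, z forward; pixel columns grow to the right and rows downward; lengths in m; the calibration is good to about 2 mm. A picture is of the moment at which its call begins. There is no depth.
- hand_in(): hands the job in, once; it reports no verdict.
The state is a dict: "time_s": time; "qpos": joint angles; "joint_vel": joint speeds; "tau": joint torques, N m; "ee_pos": TCP position; "eef_rot": TCP orientation; "force": force on the tool from outside, world axes, zero at the start; "moment": the same for the moment, N m; "grip_width": finger opening in m.
Only numpy, scipy, OpenCV 4.12 (cv2) and the standard library are available. Lean on these libraries where they do the work, as an engineer would, in place of code of your own. Each camera call takes 0.05 s, during which the arm holds its last target.

## Working session

There is one attempt and no reset: what is moved stays moved. The work goes in short steps, Python scripts to look and compute and a tool call to move; the robot and the scene stay as the last step left them, time stands still between calls to the robot, and variables do not carry over. Pictures are saved under pics/ and viewed, and the job is handed in when it is done.

Besides the shell and the picture viewer there is one more tool, called after "Request:" as name(argument=value, ...), one argument or row to a line, values as JSON. servo_tool: Moves the arm, as the interface text tells. Scaled input: -1 to 1 covers 500 mm each way for a shift and pi/2 rad each way for a turn. Its arguments: {"type":"object","properties":{"moves":{"type":"array"},"squeeze":{"type":"number"}},"required":["moves"]}

```bash
ls; mkdir -p pics
python3 - <<'E'
from station import get_obs,camera,pinch_z
import cv2,pickle
print(get_obs(),pinch_z)
for n in("scene","top","wrist"):
    c=camera(n);pickle.dump(c,open(f"c0_{n}.pkl","wb"));cv2.imwrite(f"pics/{n}0.png",c["color"][:,:,::-1]);print(n,c["intrinsics"],c["rvec"],c["tvec"])
E
```

```text
pics
{'time_s': 0.0, 'qpos': array([-1.22955537e+00,  3.00476550e-01,  1.52163462e+00,  4.58169299e-05,
        1.32068816e+00, -6.66056924e-02]), 'joint_vel': array([ 0.00161154, -0.00026704, -0.00083787, -0.00096718,  0.00047289,
       -0.00186828]), 'tau': array([-9.79356191e-04, -5.31814027e+01, -3.52740026e+01,  7.07681291e-02,
        2.44451640e-02, -1.17370096e-04]), 'ee_pos': array([ 0.21805941, -0.50461888,  0.2048607 ]), 'eef_rot': array([-3.14039161e+00, -1.24591169e-04,  4.07835207e-01]), 'force': array([ 0.15143545,  0.2800629 , -0.30720209]), 'moment': array([0.00628718, 0.01553536, 0.03033069]), 'grip_width': 0.09377876212206272} 0.0188
scene [[538.74146075   0.         268.59349625]
 [  0.         538.74146075 210.37937148]
 [  0.           0.           1.        ]] [ 2.29729916  0.94187892 -0.35890745] [-0.38742852 -0.23553512  2.03722003]
top [[497.88703746   0.         287.03673564]
 [  0.         497.88703746 202.59586536]
 [  0.           0.           1.        ]] [ 2.18993616 -2.12500278  0.15571126] [-0.00601438  0.59487009  1.51994586]
wrist [[367.53308007   0.         277.57530808]
 [  0.         367.53308007 206.24815761]
 [  0.           0.           1.        ]] [-2.45882685  1.61644701  0.1912646 ] [-0.5491823  -0.02402192  0.38981031]
```

View pics/scene0.png

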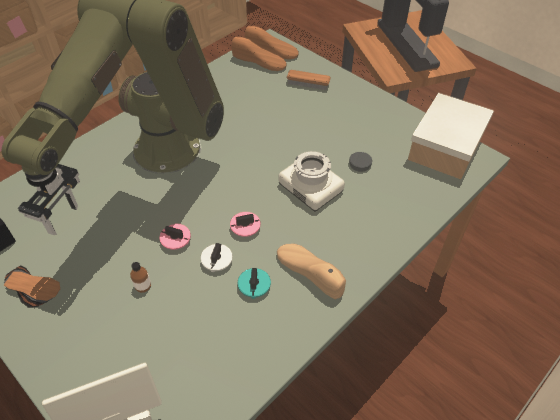

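View pics/top0.png

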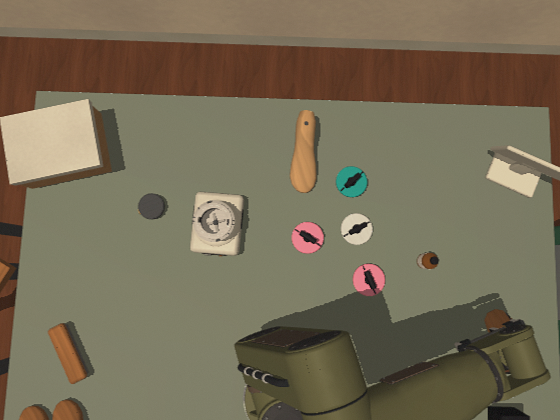

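View pics/wrist0.png

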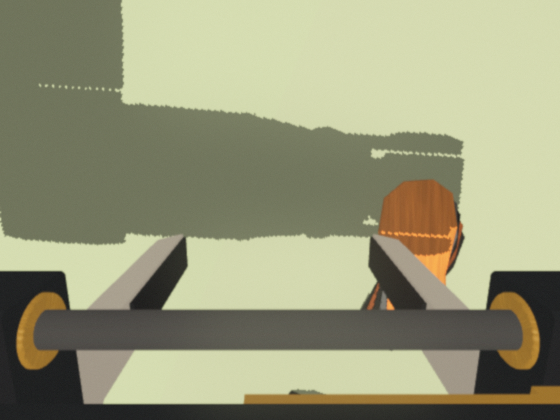

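The scene and top pictures show the aluminium (white/grey) lid at top px (357,229). The coloured decoys are at (308,237), (369,279) and (351,181), and the mixer is at about (217,223). I'll zoom in for measurement.

```bash
cat > h.py <<'E'
import numpy as np,cv2
def P(c):
    R,_=cv2.Rodrigues(np.array(c["rvec"],float));return R,np.array(c["tvec"],float).ravel(),np.array(c["intrinsics"])
def ray(c,uv,z):
    R,t,K=P(c);d=R.T@np.linalg.solve(K,np.array([uv[0],uv[1],1.]));o=-R.T@t
    return o+d*(z-o[2])/d[2]
def proj(c,p):
    R,t,K=P(c);q=K@(R@np.array(p,float)+t);return q[:2]/q[2]
E
python3 - <<'E'
import pickle,cv2,numpy as np
from h import *
c=pickle.load(open("c0_top.pkl","rb"));im=c["color"]
a=cv2.resize(im[185:265,170:270,::-1],None,fx=8,fy=7.5,interpolation=cv2.INTER_CUBIC)
cv2.imwrite("pics/topmix.png",cv2.resize(im[185:260,170:270,::-1],None,fx=8,fy=8,interpolation=cv2.INTER_CUBIC))
cv2.imwrite("pics/toplid.png",cv2.resize(im[200:260,320:400,::-1],None,fx=10,fy=10,interpolation=cv2.INTER_CUBIC))
s=pickle.load(open("c0_scene.pkl","rb"))["color"]
cv2.imwrite("pics/scmix.png",cv2.resize(s[140:215,265:365,::-1],None,fx=8,fy=8,interpolation=cv2.INTER_CUBIC))
cv2.imwrite("pics/sclid.png",cv2.resize(s[230:290,180:260,::-1],None,fx=10,fy=10,interpolation=cv2.INTER_CUBIC))
for n,uv,z in[("lid",(357,229),.03),("mix",(217,221),.125),("tin",(151,206),.026),("bottle",(430,261),.1),("pink1",(308,237),.03),("pink2",(369,279),.03),("teal",(351,181),.03)]:print(n,ray(c,uv,z).round(3))
E
```

```text
lid [ 0.519 -0.21   0.03 ]
mix [0.522 0.217 0.125]
tin [0.573 0.439 0.026]
bottle [ 0.425 -0.418  0.1  ]
pink1 [ 0.49  -0.057  0.03 ]
pink2 [ 0.365 -0.249  0.03 ]
teal [ 0.672 -0.189  0.03 ]
```

View pics/topmix.png

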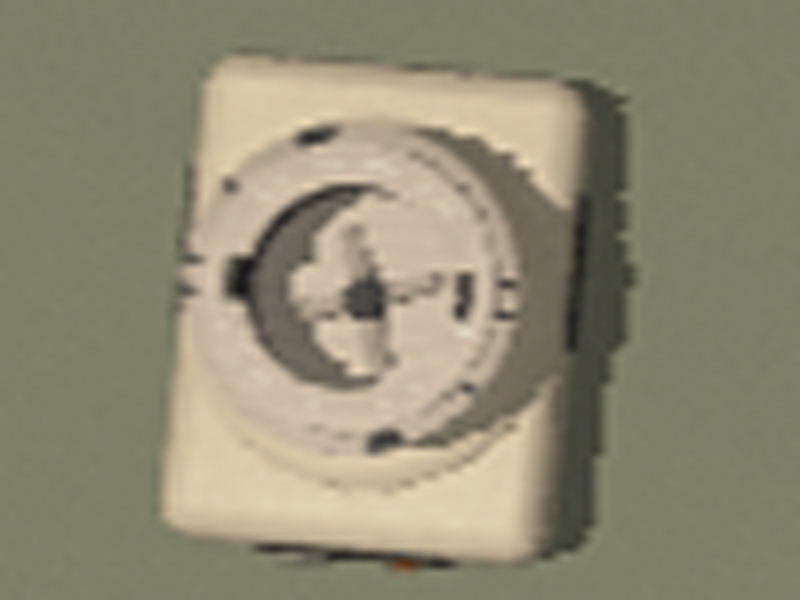

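View pics/toplid.png

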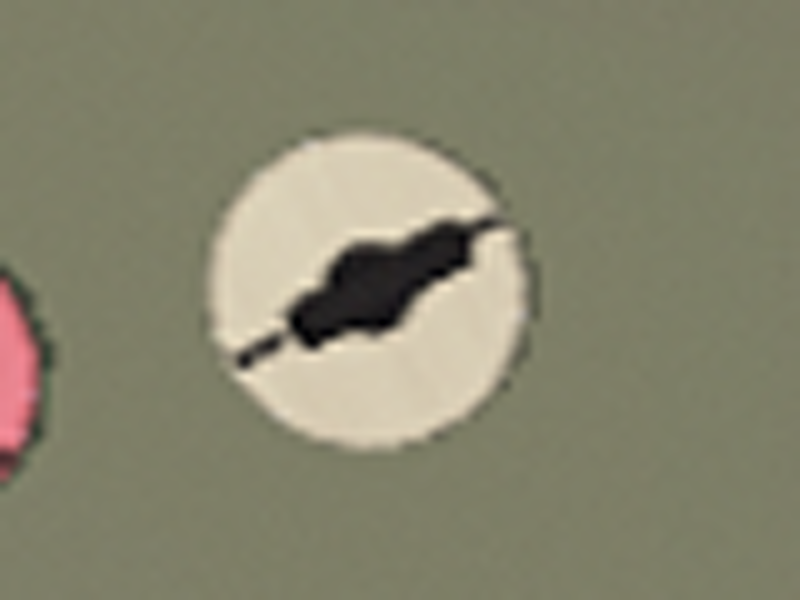

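View pics/scmix.png

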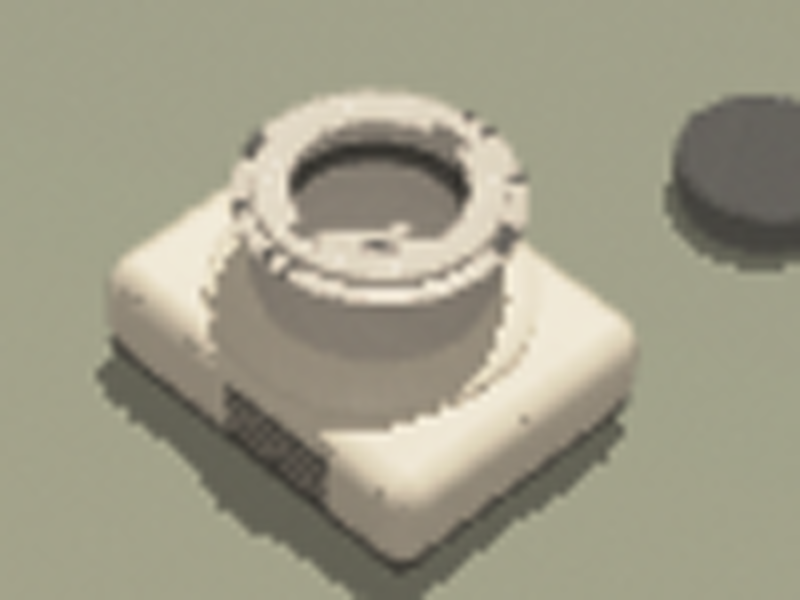

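View pics/sclid.png

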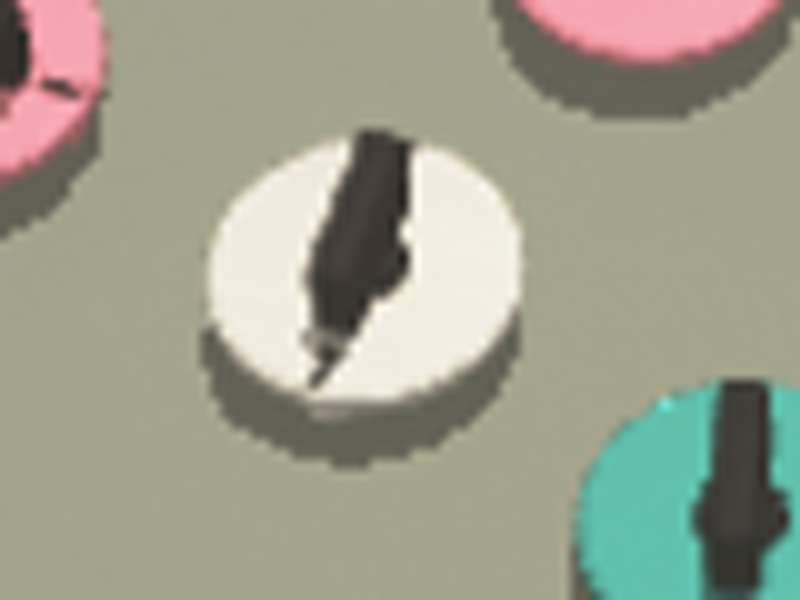

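The top and scene crops show the lid's bar with pointer ribs at top crop (238,360) to (505,220). The mixer slots are at crop (243,277) and (463,297), and the switch panel is at the bottom, i.e. towards the robot. Next I'll get rough poses, plus the wrist-camera offset, so I can look at both closely from above.

Run:
```python
import pickle,numpy as np
from h import *
from scipy.spatial.transform import Rotation as Ro
c=pickle.load(open("c0_top.pkl","rb"));w=pickle.load(open("c0_wrist.pkl","rb"));s=pickle.load(open("c0_scene.pkl","rb"))
f=lambda a,o,k:(np.array(a)+.5)/k-.5+np.array(o)
a=ray(c,f((238,360),(320,200),10),.03);b=ray(c,f((505,220),(320,200),10),.03)
print("lid",(a+b)/2,np.degrees(np.arctan2(*(b-a)[1::-1])),np.linalg.norm(b-a))
a=ray(c,f((243,277),(170,185),8),.125);b=ray(c,f((463,297),(170,185),8),.125)
print("slots",a,b,(a+b)/2,np.degrees(np.arctan2(*(a-b)[1::-1])),np.linalg.norm(b-a))
R,t,K=P(w);o=-R.T@t
T=Ro.from_euler('xyz',[-3.14039,-.000125,.407835]).as_matrix();p=np.array([.21806,-.50462,.20486])
print("cam in tool",T.T@(o-p),"\n",T.T@R.T)
for n,x in(("top",c),("scene",s)):
    R,t,K=P(x);print(n,-R.T@t)
```

```text
lid [ 0.52081128 -0.20905231  0.03      ] -60.8357347672164 0.0954830330488682
slots [0.52623176 0.26715277 0.125     ] [0.52132094 0.18614398 0.125     ] [0.52377635 0.22664838 0.125     ] 86.53092490226585 0.08115750344448908
cam in tool [ 6.61339522e-02  9.27497172e-05 -1.78831627e-01] 
 [[-4.14769508e-04 -9.73106724e-01 -2.30354360e-01]
 [ 9.99999486e-01 -1.90602976e-04 -9.95389269e-04]
 [ 9.24713764e-04 -2.30354654e-01  9.73106304e-01]]
top [0.38773327 0.02605114 1.58528429]
scene [ 1.33530918 -0.76234783  1.41124707]
```

```bash
cat >> h.py <<'E'
from scipy.spatial.transform import Rotation as Ro
def go(x,y,z,yawdeg):
    from station import get_obs
    o=get_obs();T=Ro.from_euler('xyz',o["eef_rot"]);p=o["ee_pos"]
    G=Ro.from_euler('xyz',[np.pi,0,np.radians(yawdeg)])
    d=T.as_matrix().T@(np.array([x,y,z])-p);r=(T.inv()*G).as_rotvec()
    print("row",(r/(np.pi/2)).round(4),(d/.5).round(4),"mm",np.linalg.norm(d)*1e3,"deg",np.degrees(np.linalg.norm(r)))
E
python3 -c "
from h import *
go(.545,-.253,.155,119.2);go(.545,-.253,.155,109)"
```

```text
row [-4.0000e-04 -5.0000e-04 -1.0648e+00] [ 0.7999 -0.2028  0.1003] mm 415.64387088042724 deg 95.83447634705696
row [-4.000e-04 -4.000e-04 -9.515e-01] [ 0.7999 -0.2028  0.1003] mm 415.64387088042724 deg 85.6344780995676
```

Request:
servo_tool(
  moves=[
    [[0, 0, -0.95, 0.8, -0.203, 0.1, 0], [0, 0, -0.95, 0.8, -0.203, 0.1, 0], [0, 0, -0.95, 0.8, -0.203, 0.1, 0], [0, 0, -0.95, 0.8, -0.203, 0.1, 0], [0, 0, -0.95, 0.8, -0.203, 0.1, 0], [0, 0, -0.95, 0.8, -0.203, 0.1, 0], [0, 0, -0.95, 0.8, -0.203, 0.1, 0], [0, 0, -0.95, 0.8, -0.203, 0.1, 0], [0, 0, -0.95, 0.8, -0.203, 0.1, 0], [0, 0, -0.95, 0.8, -0.203, 0.1, 0], [0, 0, -0.95, 0.8, -0.203, 0.1, 0], [0, 0, -0.95, 0.8, -0.203, 0.1, 0]],
  ],
)

```text
time_s: 1.15
ee_pos: [0.5461, -0.2509, 0.1541]
eef_rot: [-3.141, -0.002, 1.91]
force: [0.2, -0.5, -0.1]
grip_width: 0.0938
```

```bash
python3 -c "
from h import *
from station import get_obs
print(get_obs()['time_s'],get_obs()['ee_pos'],get_obs()['qpos'])
go(.545,-.253,.155,119.2)"
```

```text
1.15 [ 0.54610137 -0.25092155  0.15406549] [-4.91923668e-01  4.57692753e-01  1.42691387e+00  6.48760490e-04
  1.25921178e+00 -8.30942857e-01]
row [-0.0006 -0.0014 -0.1087] [-0.0032 -0.0035 -0.0019] mm 2.5310655561466704 deg 9.787958694147536
```

Request:
servo_tool(
  moves=[
    [[0, -0.001, -0.109, -0.003, -0.003, -0.002, 0], [0, -0.001, -0.109, -0.003, -0.003, -0.002, 0], [0, -0.001, -0.109, -0.003, -0.003, -0.002, 0]],
  ],
)

```text
time_s: 1.4
ee_pos: [0.5451, -0.2527, 0.1547]
eef_rot: [-3.14, -0.001, 2.084]
force: [0.8, -0.1, -0.9]
grip_width: 0.0939
```

Run:
```python
from h import *
from station import camera,get_obs
import pickle
o=get_obs();c=camera("wrist");c["ee"]=o["ee_pos"];c["rot"]=o["eef_rot"];pickle.dump(c,open("w_lid.pkl","wb"))
cv2.imwrite("pics/wlid.png",c["color"][:,:,::-1])
print(o["ee_pos"],np.degrees(o["eef_rot"]),o["joint_vel"].round(3),o["time_s"])
```

```text
[ 0.54514177 -0.25266543  0.15470099] [-1.79931861e+02 -6.71134477e-02  1.19393172e+02] [-0.004 -0.004  0.002  0.001 -0.001  0.124] 1.4
```

View pics/wlid.png

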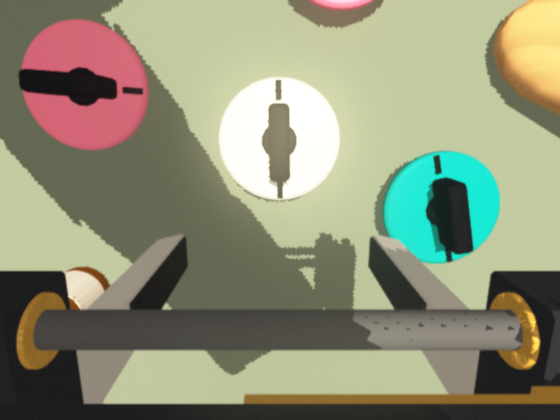

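The lid's cap is at px (279,139), radius about 60, with ribs at (278,88) and (280,188). The bar is aligned with the tool's x. The hub around the bar is low. I'll fit the cap circle and ribs.

Run:
```python
from h import *
import pickle
c=pickle.load(open("w_lid.pkl","rb"));im=c["color"]
cv2.imwrite("pics/wlidz.png",cv2.resize(im[65:215,180:380,::-1],None,fx=4,fy=4,interpolation=cv2.INTER_CUBIC))
hsv=cv2.cvtColor(im,cv2.COLOR_RGB2HSV)
m=((im.min(2)>205)).astype(np.uint8);m[:70]=0;m[205:]=0;m[:,:210]=0;m[:,350:]=0
cs,_=cv2.findContours(m,0,1);k=max(cs,key=cv2.contourArea)
h=cv2.convexHull(k);e=cv2.fitEllipse(h);print("ellipse",e,cv2.contourArea(k))
T=Ro.from_euler('xyz',c["rot"]).as_matrix()
p=ray(c,e[0],.0275);print("lid c",p,"in tool",T.T@(p-c["ee"]))
d=((im.max(2)<120)).astype(np.uint8)
n,l,s,ct=cv2.connectedComponentsWithStats(d[70:205,225:335])
for i in range(1,n):print(s[i],ct[i]+[225,70])
for r0,r1 in((80,98),(100,125),(155,178),(183,196)):
    ys,xs=np.nonzero(im[r0:r1,255:305].max(2)<150);print(r0,xs.mean()+255,ys.mean()+r0,ys.min()+r0,ys.max()+r0,len(xs))
```

```text
ellipse ((278.9683532714844, 137.7357177734375), (120.70315551757812, 122.2524642944336), 177.8459014892578) 9240.0
lid c [ 0.52029951 -0.20688846  0.0275    ] in tool [0.05192776 0.00097431 0.12726083]
[ 46 104   1   1   1] [271. 174.]
[ 47 108  11  19  68] [279.25       185.89705882]
[ 59 108   2   2   2] [284.5 178.5]
80 277.97222222222223 88.91666666666667 81 97 72
100 278.52357320099253 114.33746898263027 104 124 403
155 279.0 165.99316628701595 155 177 439
183 279.5 188.48275862068965 183 195 58
```

View pics/wlidz.png

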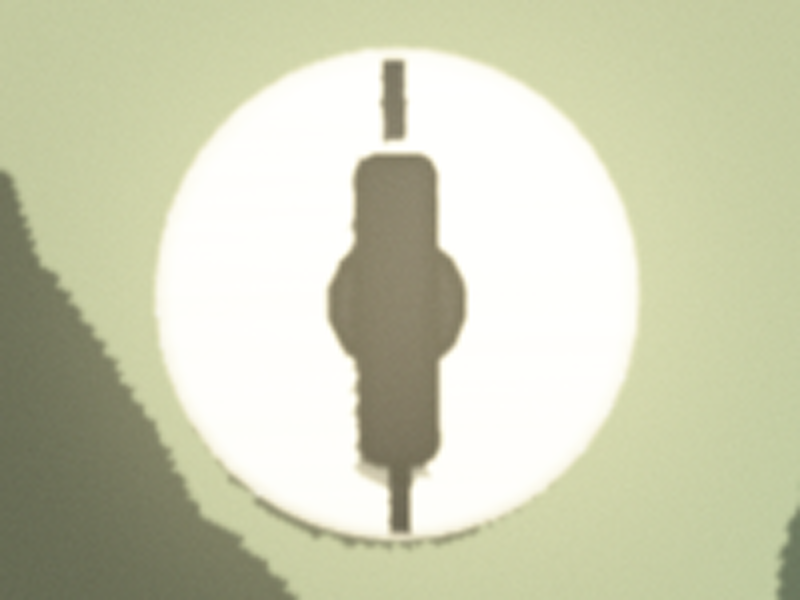

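```bash
python3 -c "
from h import *
import pickle
c=pickle.load(open('w_lid.pkl','rb'))
a=ray(c,(277.97,88.9),.029);b=ray(c,(279.5,188.5),.029);print(np.degrees(np.arctan2(*(a-b)[1::-1])))
go(.521,.175,.252,86.5)"
```

```text
120.3054845007595
row [-0.0008 -0.0005  0.3628] [ 0.7708  0.3744 -0.194 ] mm 439.3188763715752 deg 32.65159937514052
```

Request:
servo_tool(
  moves=[
    [[0, 0, 0.363, 0.771, 0.374, -0.194, 0], [0, 0, 0.363, 0.771, 0.374, -0.194, 0], [0, 0, 0.363, 0.771, 0.374, -0.194, 0], [0, 0, 0.363, 0.771, 0.374, -0.194, 0], [0, 0, 0.363, 0.771, 0.374, -0.194, 0], [0, 0, 0.363, 0.771, 0.374, -0.194, 0], [0, 0, 0.363, 0.771, 0.374, -0.194, 0], [0, 0, 0.363, 0.771, 0.374, -0.194, 0], [0, 0, 0.363, 0.771, 0.374, -0.194, 0], [0, 0, 0.363, 0.771, 0.374, -0.194, 0], [0, 0, 0.363, 0.771, 0.374, -0.194, 0], [0, 0, 0.363, 0.771, 0.374, -0.194, 0]],
  ],
)

```text
time_s: 2.45
ee_pos: [0.5203, 0.1794, 0.2532]
eef_rot: [3.141, -0.002, 1.511]
force: [0.2, -0.3, -0.0]
grip_width: 0.0938
```

Request:
servo_tool(
  moves=[
    [[0, 0, 0, 0, 0, 0, 0], [0, 0, 0, 0, 0, 0, 0], [0, 0, 0, 0, 0, 0, 0]],
  ],
)

```text
time_s: 2.7
ee_pos: [0.5204, 0.1785, 0.253]
eef_rot: [-3.141, -0.001, 1.509]
force: [-1.2, -0.3, 1.1]
grip_width: 0.0939
```

Run:
```python
from h import *
from station import camera,get_obs
import pickle
o=get_obs();c=camera("wrist");c["ee"]=o["ee_pos"];c["rot"]=o["eef_rot"];pickle.dump(c,open("w_mix.pkl","wb"))
cv2.imwrite("pics/wmix.png",c["color"][:,:,::-1])
cv2.imwrite("pics/wmixz.png",cv2.resize(c["color"][45:225,170:390,::-1],None,fx=3.6,fy=3.3333,interpolation=cv2.INTER_CUBIC))
print(o["ee_pos"],np.degrees(o["eef_rot"]),o["joint_vel"].round(3),o["time_s"])
```

```text
[0.52037253 0.17854553 0.25300445] [-1.79985599e+02 -8.30524080e-02  8.64474103e+01] [-0.012  0.001  0.    -0.001  0.001 -0.004] 2.7
```

View pics/wmix.png

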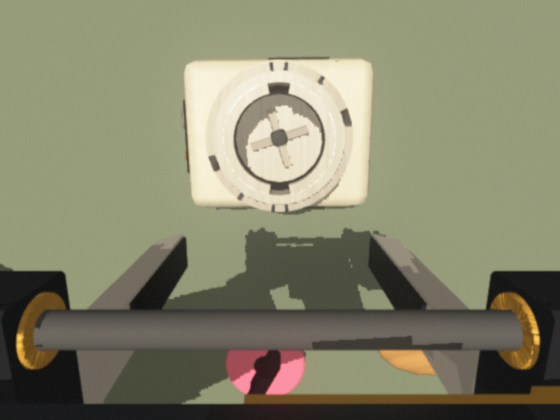

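View pics/wmixz.png

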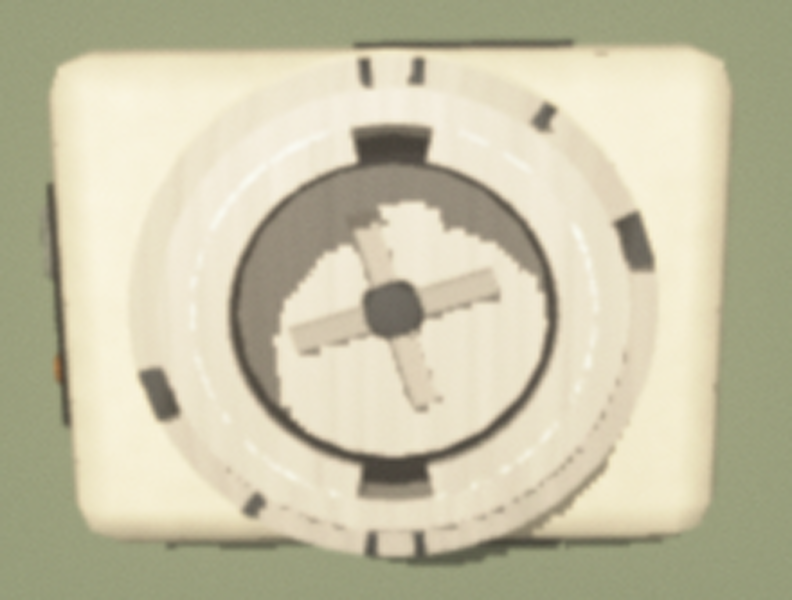

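The mixer mouth is at px (279,138), with the slots at zoom (393,145) and (395,480). The half marks are at (543,117) and (255,504), the lock marks at (633,240) and (159,393). I'll compute the centre and axis from these opposite pairs.

Run:
```python
from h import *
import pickle
c=pickle.load(open("w_mix.pkl","rb"));im=c["color"];g=cv2.cvtColor(im,cv2.COLOR_RGB2GRAY)
T=Ro.from_euler('xyz',c["rot"]).as_matrix()
def blob(x0,x1,y0,y1):  # zoom coords -> px centroid of dark
    X0,X1=170+x0/3.6,170+x1/3.6;Y0,Y1=45+y0/3.3333,45+y1/3.3333
    X0,X1,Y0,Y1=[int(round(v)) for v in(X0,X1,Y0,Y1)]
    r=g[Y0:Y1,X0:X1].astype(float);w=np.clip(np.percentile(r,70)-25-r,0,60);yy,xx=np.mgrid[Y0:Y1,X0:X1]
    return np.array([(w*xx).sum()/w.sum(),(w*yy).sum()/w.sum()])
prs={"half":((525,565,95,140),(235,275,485,525)),"lock":((610,660,205,280),(132,188,360,428))}
for n,(a,b) in prs.items():
    A=ray(c,blob(*a),.119);B=ray(c,blob(*b),.119);print(n,A,B,(A+B)/2,np.linalg.norm(A-B)/2,np.degrees(np.arctan2(*(A-B)[1::-1])),"tool",T.T@((A+B)/2-c["ee"]))
pa=[blob(355,374,55,90),blob(410,428,55,90)];pb=[blob(362,382,528,560),blob(412,428,528,560)]
A=sum(ray(c,x,.119) for x in pa)/2;B=sum(ray(c,x,.119) for x in pb)/2
print("pairs",A,B,(A+B)/2,np.linalg.norm(A-B)/2,np.degrees(np.arctan2(*(A-B)[1::-1])),"tool",T.T@((A+B)/2-c["ee"]))
f=lambda u,v:np.array([(u+.5)/3.6-.5+170,(v+.5)/3.3333-.5+45])
A=ray(c,f(393,126),.125);B=ray(c,f(394.5,497),.125)
print("slots outer",(A+B)/2,np.linalg.norm(A-B)/2,np.degrees(np.arctan2(*(A-B)[1::-1])),"tool",T.T@((A+B)/2-c["ee"]))
# mouth edge ring
m=(g<110).astype(np.uint8);m[:85]=0;m[200:]=0;m[:,:225]=0;m[:,335:]=0
A=ray(c,f(231,310),.125);B=ray(c,f(557,310),.125);print("mouth w",np.linalg.norm(A-B),"tool",T.T@((A+B)/2-c["ee"]))
```

```text
half [0.56093066 0.27398708 0.119     ] [0.48770912 0.1822292  0.119     ] [0.52431989 0.22810814 0.119     ] 0.05869604137644554 51.41060795656773 tool [0.04951767 0.00090234 0.13407614]
lock [0.58060863 0.24319836 0.119     ] [0.46798033 0.21253019 0.119     ] [0.52429448 0.22786428 0.119     ] 0.05836452397081012 15.232084675402351 tool [0.0492727  0.00089209 0.13407579]
pairs [0.52739763 0.28666706 0.119     ] [0.52107591 0.16867016 0.119     ] [0.52423677 0.22766861 0.119     ] 0.059083062748612386 86.9332914891701 tool [0.04907383 0.00084661 0.13407551]
slots outer [0.52432821 0.22850839 0.125     ] 0.04506627155947996 86.69608728327886 tool [0.04992636 0.00088434 0.12807673]
mouth w 0.07439383544650084 tool [0.05182158 0.00093158 0.12807947]
```

Run:
```python
from h import *
import pickle
c=pickle.load(open("w_lid.pkl","rb"))
T=Ro.from_euler('xyz',c["rot"]).as_matrix()
a=ray(c,(278,79.8),.029);b=ray(c,(279.6,197.8),.029);m=(a+b)/2
print("ribs",m,T.T@(m-c["ee"]),np.linalg.norm(a-b))
a=ray(c,(278.5,103.7),.062);b=ray(c,(279.2,179),.062);print("bar",(a+b)/2,np.linalg.norm(a-b))
go(.5203,-.2069,.11,120.3)
```

```text
ribs [ 0.5214236  -0.20912219  0.029     ] [0.04943162 0.00085559 0.12575805] 0.0949452289675487
bar [ 0.52094708 -0.20839418  0.062     ] 0.05414664304519606
row [ 1.000e-04 -1.000e-03 -3.762e-01] [-0.7695  0.0477  0.2849] mm 410.9833533882781 deg 33.86084920275958
```

Run:
```python
from h import *
import pickle
c=pickle.load(open("w_lid.pkl","rb"))
T=Ro.from_euler('xyz',c["rot"]).as_matrix()
t=lambda u,v,z:(T.T@(ray(c,(u,v),z)-c["ee"])*1e3).round(2)
for v in(76.7,79.8,137.7,138.8,197.8,199.5):print(v,t(279,v,.028))
im=c["color"].astype(int)
print(im[70:84,272].min(1),im[192:206,270].min(1),im[192:206,288].min(1))
# subpixel edges of cap around circle -> project to plane, circle fit
g=im.min(2);pts=[]
g=cv2.cvtColor(c["color"],cv2.COLOR_RGB2LAB)[:,:,2].astype(np.float32)
g=c["color"][:,:,2].astype(np.float32)
cx,cy=279,138.2
for a in np.arange(0,360,3):
    r=np.arange(52,70,.25);x=cx+r*np.cos(np.radians(a));y=cy+r*np.sin(np.radians(a))
    s=cv2.remap(g,x.astype(np.float32)[None],y.astype(np.float32)[None],1)[0]
    d=s[:-4]-s[4:];i=d.argmax();pts.append(t(x[i+2],y[i+2],.028)[:2])
pts=np.array(pts)
A=np.c_[2*pts,np.ones(len(pts))]
for _ in range(5):
    q=np.linalg.lstsq(A[:],(pts**2).sum(1),rcond=None)[0];R=np.sqrt(q[2]+q[0]**2+q[1]**2);res=np.hypot(*(pts-q[:2]).T)-R
    k=abs(res)<1.5*np.median(abs(res))+.3;pts=pts[k];A=A[k];print(q[:2],R,len(pts),abs(res[k]).max())
```

```text
76.7 [ 99.32   0.98 126.82]
79.8 [ 97.     0.98 126.81]
137.7 [ 51.98   1.   126.76]
138.8 [ 51.09   1.   126.76]
197.8 [  1.75   1.02 126.7 ]
199.5 [  0.28   1.02 126.7 ]
[171 171 171 171 172 172 180 219 244 248 249 251 252 253] [250 250 249 248 242 233 208 150 132 156 165 166 166 167] [250 250 249 248 243 233 210 154 135 156 166 168 168 166]
[49.97299814  0.9022535 ] 49.46050205749064 120 0.47113793078805344
[49.97299814  0.9022535 ] 49.46050205749064 120 0.47113793078805344
[49.97299814  0.9022535 ] 49.46050205749064 120 0.47113793078805344
[49.97299814  0.9022535 ] 49.46050205749064 120 0.47113793078805344
[49.97299814  0.9022535 ] 49.46050205749064 120 0.47113793078805344
```

```bash
python3 -c "
from h import *
go(.5213,-.2089,.11,120.2)"
```

```text
row [ 1.000e-04 -1.000e-03 -3.751e-01] [-0.7734  0.0499  0.2849] mm 412.8598338990718 deg 33.76084953818008
```

Request:
servo_tool(
  moves=[
    [[0, -0.001, -0.375, -0.773, 0.05, 0.285, 0], [0, -0.001, -0.375, -0.773, 0.05, 0.285, 0], [0, -0.001, -0.375, -0.773, 0.05, 0.285, 0], [0, -0.001, -0.375, -0.773, 0.05, 0.285, 0], [0, -0.001, -0.375, -0.773, 0.05, 0.285, 0], [0, -0.001, -0.375, -0.773, 0.05, 0.285, 0], [0, -0.001, -0.375, -0.773, 0.05, 0.285, 0], [0, -0.001, -0.375, -0.773, 0.05, 0.285, 0], [0, -0.001, -0.375, -0.773, 0.05, 0.285, 0], [0, -0.001, -0.375, -0.773, 0.05, 0.285, 0], [0, -0.001, -0.375, -0.773, 0.05, 0.285, 0], [0, -0.001, -0.375, -0.773, 0.05, 0.285, 0]],
  ],
)

```text
time_s: 3.75
ee_pos: [0.5199, -0.2117, 0.1083]
eef_rot: [-3.14, -0.002, 2.093]
force: [-0.0, -0.1, 0.0]
grip_width: 0.094
```

```bash
python3 -c "
from h import *
go(.5213,-.2089,.034,120.2)"
```

```text
row [-0.0009 -0.0012 -0.0034] [0.0033 0.0054 0.1487] mm 74.41218410742935 deg 0.33356147922990037
```

Request:
servo_tool(
  moves=[
    [[-0.001, -0.001, -0.003, 0.003, 0.005, 0.05, 0], [-0.001, -0.001, -0.003, 0.003, 0.005, 0.1, 0], [-0.001, -0.001, -0.003, 0.003, 0.005, 0.13, 0], [-0.001, -0.001, -0.003, 0.003, 0.005, 0.148, 0], [-0.001, -0.001, -0.003, 0.003, 0.005, 0.148, 0], [-0.001, -0.001, -0.003, 0.003, 0.005, 0.148, 0]],
  ],
)

```text
time_s: 4.25
ee_pos: [0.5216, -0.2087, 0.0352]
eef_rot: [3.141, 0.0, 2.098]
force: [0.5, -0.7, 1.0]
grip_width: 0.0937
```

```bash
python3 -c "
from h import *
go(.5213,-.2089,.034,120.2)"
```

```text
row [ 0.0004  0.0001 -0.0002] [-0.     -0.0006  0.0024] mm 1.2365134578512056 deg 0.040420517787411465
```

Within 1.3 mm; closing now.

Request:
servo_tool(
  moves=[
    [[0, 0, 0, 0, 0, 0.002, 0.5], [0, 0, 0, 0, 0, 0.002, 1], [0, 0, 0, 0, 0, 0.002, 1], [0, 0, 0, 0, 0, 0.002, 1], [0, 0, 0, 0, 0, 0.002, 1], [0, 0, 0, 0, 0, 0.002, 1], [0, 0, 0, 0, 0, 0.002, 1], [0, 0, 0, 0, 0, 0.002, 1], [0, 0, 0, 0, 0, 0.002, 1]],
  ],
  squeeze=35,
)

```text
time_s: 5.0
ee_pos: [0.5216, -0.2088, 0.0342]
eef_rot: [3.141, 0.0, 2.097]
force: [0.3, 0.2, 0.7]
grip_width: 0.0372
```

Request:
servo_tool(
  moves=[
    [[0, 0, 0, 0, 0, 0, 1], [0, 0, 0, 0, 0, 0, 1], [0, 0, 0, 0, 0, 0, 1], [0, 0, 0, 0, 0, 0, 1], [0, 0, 0, 0, 0, 0, 1], [0, 0, 0, 0, 0, 0, 1]],
  ],
)

```text
time_s: 5.5
ee_pos: [0.5215, -0.2087, 0.0341]
eef_rot: [3.141, 0.0, 2.098]
force: [-0.3, 0.2, 0.1]
grip_width: 0.0155
```

Request:
servo_tool(
  moves=[
    [[0, 0, 0, 0, 0, -0.05, 1], [0, 0, 0, 0, 0, -0.12, 1], [0, 0, 0, 0, 0, -0.2, 1], [0, 0, 0, 0, 0, -0.28, 1], [0, 0, 0, 0, 0, -0.36, 1], [0, 0, 0, 0, 0, -0.43, 1], [0, 0, 0, 0, 0, -0.43, 1]],
  ],
)

```text
time_s: 6.08
ee_pos: [0.523, -0.2095, 0.2565]
eef_rot: [3.135, 0.009, 2.098]
force: [-0.4, 0.0, -1.5]
grip_width: 0.0158
```

```bash
python3 -c "
from h import *
from station import camera
c=camera('wrist');cv2.imwrite('pics/wheld.png',c['color'][:,:,::-1])
go(.5243,.2280,.215,86.8)"
```

```text
row [0.0033 0.0024 0.3708] [0.7542 0.4427 0.0726] mm 438.75973929221965 deg 33.37843598220483
```

View pics/wheld.png

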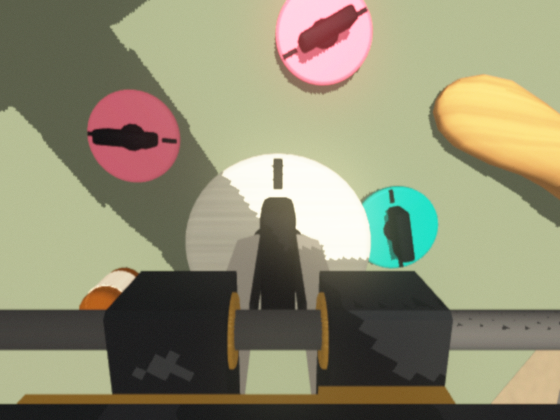

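The lid is held squarely: the bar and rib are at column 278, centred between the fingers. Moving over the mixer.

Request:
servo_tool(
  moves=[
    [[0.003, 0.002, 0.37, 0.754, 0.443, 0, 1], [0.003, 0.002, 0.37, 0.754, 0.443, 0, 1], [0.003, 0.002, 0.37, 0.754, 0.443, 0, 1], [0.003, 0.002, 0.37, 0.754, 0.443, 0, 1], [0.003, 0.002, 0.37, 0.754, 0.443, 0, 1], [0.003, 0.002, 0.37, 0.754, 0.443, 0, 1], [0.003, 0.002, 0.37, 0.754, 0.443, 0, 1], [0.003, 0.002, 0.37, 0.754, 0.443, 0, 1], [0.003, 0.002, 0.37, 0.754, 0.443, 0, 1], [0.003, 0.002, 0.37, 0.754, 0.443, 0, 1], [0.003, 0.002, 0.37, 0.754, 0.443, 0, 1], [0.003, 0.002, 0.37, 0.754, 0.443, 0, 1]],
  ],
)

```text
time_s: 7.13
ee_pos: [0.5228, 0.2334, 0.2486]
eef_rot: [-3.139, 0.001, 1.521]
force: [-0.2, 0.6, -2.8]
grip_width: 0.0158
```

```bash
python3 -c "
from h import *
go(.5243,.2280,.175,86.8)"
```

```text
row [-0.002   0.0004  0.0039] [-0.0104  0.004   0.1471] mm 73.7732605741094 deg 0.39819412754539657
```

Request:
servo_tool(
  moves=[
    [[-0.002, 0, 0.004, -0.01, 0.004, 0.04, 1], [-0.002, 0, 0.004, -0.01, 0.004, 0.09, 1], [-0.002, 0, 0.004, -0.01, 0.004, 0.13, 1], [-0.002, 0, 0.004, -0.01, 0.004, 0.147, 1], [-0.002, 0, 0.004, -0.01, 0.004, 0.147, 1], [-0.002, 0, 0.004, -0.01, 0.004, 0.147, 1]],
  ],
)

```text
time_s: 7.63
ee_pos: [0.5243, 0.228, 0.1749]
eef_rot: [-3.141, 0.001, 1.515]
force: [-0.1, -1.1, -1.9]
grip_width: 0.0157
```

```bash
python3 -c "
from h import *
from station import camera
for n in('wrist','scene','top'):
  c=camera(n);im=c['color'][:,:,::-1]
  if n=='scene': im=cv2.resize(im[110:225,245:385],None,fx=5,fy=5,interpolation=cv2.INTER_CUBIC)
  cv2.imwrite(f'pics/{n}_over.png',im)
go(.5243,.2280,.138,86.8)"
```

```text
row [ 0.0011 -0.     -0.0002] [-0.0006 -0.0011  0.0765] mm 38.253394998550235 deg 0.10375011643731415
```

View pics/wrist_over.png

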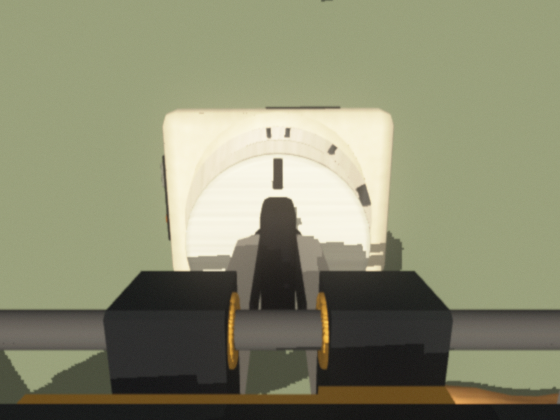

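View pics/scene_over.png

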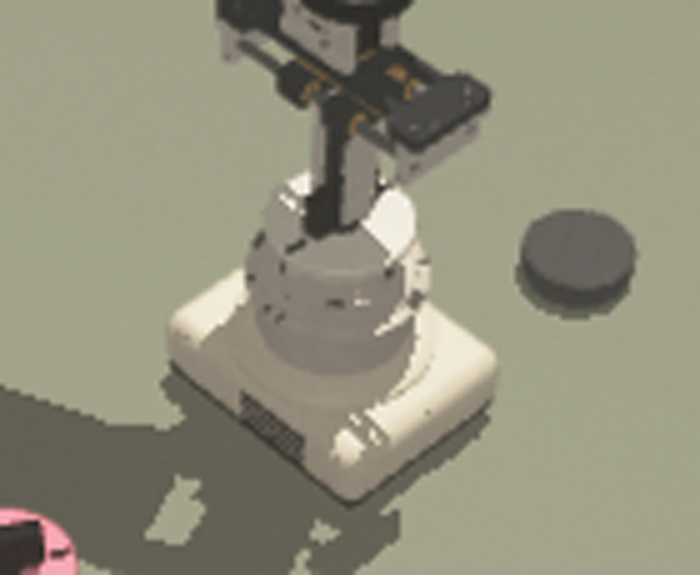

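The rib (col 278) points at the mark pair (268 and 287, mid 277.7), so the alignment is good. I'll lower in steps while watching the force.

Request:
servo_tool(
  moves=[
    [[0, 0, 0, 0, 0, 0.015, 1], [0, 0, 0, 0, 0, 0.03, 1], [0, 0, 0, 0, 0, 0.038, 1], [0, 0, 0, 0, 0, 0.046, 1], [0, 0, 0, 0, 0, 0.046, 1]],
  ],
)

```text
time_s: 8.2
ee_pos: [0.5245, 0.2281, 0.1521]
eef_rot: [3.141, 0.001, 1.515]
force: [-0.1, 0.1, -2.5]
grip_width: 0.0159
```

Request:
servo_tool(
  moves=[
    [[0, 0, 0, 0, 0, 0.008, 1], [0, 0, 0, 0, 0, 0.016, 1], [0, 0, 0, 0, 0, 0.02, 1]],
  ],
)

```text
time_s: 8.45
ee_pos: [0.5243, 0.2281, 0.1414]
eef_rot: [-3.141, 0.001, 1.515]
force: [-0.4, 0.3, -2.9]
grip_width: 0.0161
```

Request:
servo_tool(
  moves=[
    [[0, 0, 0, 0, 0, 0.003, 1], [0, 0, 0, 0, 0, 0.005, 1], [0, 0, 0, 0, 0, 0.006, 1], [0, 0, 0, 0, 0, 0.006, 1]],
  ],
)

```text
time_s: 8.78
ee_pos: [0.5244, 0.2281, 0.1391]
eef_rot: [3.141, 0.001, 1.515]
force: [-3.0, -2.3, 4.6]
grip_width: 0.0157
```

```bash
python3 -c "
from h import *
from station import camera,get_obs
print(get_obs()['moment'],get_obs()['force'],get_obs()['ee_pos'])
c=camera('scene');im=c['color'][:,:,::-1]
cv2.imwrite('pics/scene_home.png',cv2.resize(im[110:225,245:385],None,fx=5,fy=5,interpolation=cv2.INTER_CUBIC))
"
```

```text
[-0.24861096  0.56020545  0.00548124] [-3.01305097 -2.26916953  4.58549738] [0.52436754 0.22808977 0.13914513]
```

View pics/scene_home.png

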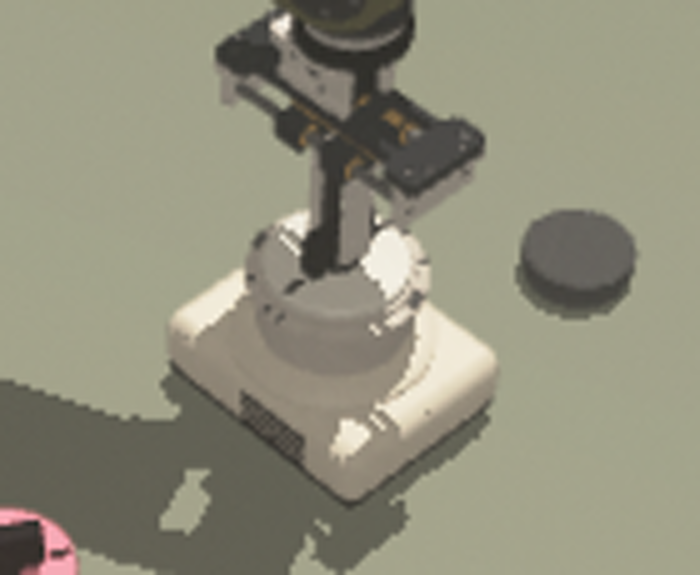

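Seated at TCP z 0.139, as expected, with light pressure; the cap is flat on the collar. Turning clockwise in stages.

Request:
servo_tool(
  moves=[
    [[0, 0, 0, 0, 0, 0, 1], [0, 0, 0, 0, 0, 0, 1], [0, 0, 0.04, 0, 0, 0, 1], [0, 0, 0.08, 0, 0, 0, 1], [0, 0, 0.12, 0, 0, 0, 1], [0, 0, 0.16, 0, 0, 0, 1], [0, 0, 0.2, 0, 0, 0, 1], [0, 0, 0.2, 0, 0, 0, 1]],
  ],
  squeeze=50,
)

```text
time_s: 9.5
ee_pos: [0.5245, 0.2282, 0.1392]
eef_rot: [3.141, 0.0, 1.198]
force: [-0.6, -0.7, 0.1]
grip_width: 0.0159
```

```bash
python3 -c "
from h import *
from station import camera,get_obs
print(get_obs()['moment'],get_obs()['force'],get_obs()['ee_pos'],np.degrees(get_obs()['eef_rot']))
c=camera('wrist');im=c['color'][:,:,::-1]
cv2.imwrite('pics/wt1.png',im)
go(.5243,.2281,.1388,51.8)
"
```

```text
[-0.01348958 -0.05021077  0.13584868] [-0.55803732 -0.70490305  0.13591396] [0.52451001 0.22815547 0.13916878] [1.79952483e+02 1.41399066e-02 6.86301358e+01]
row [0.0005 0.     0.1894] [-0.0003 -0.0004  0.0008] mm 0.44140674504548694 deg 17.04931006663998
```

View pics/wt1.png

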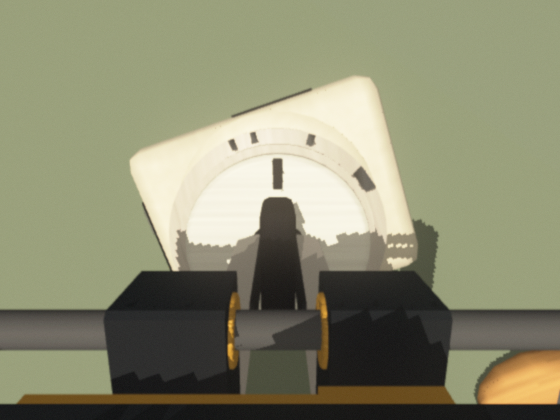

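The rib (278) now sits midway between the slot marks (244) and the half mark (311). Wrist moment is about 0.14 N m, which matches the spring engaging. Turning the remaining 17°.

Request:
servo_tool(
  moves=[
    [[0, 0, 0.04, 0, 0, 0.001, 1], [0, 0, 0.08, 0, 0, 0.001, 1], [0, 0, 0.12, 0, 0, 0.001, 1], [0, 0, 0.16, 0, 0, 0.001, 1], [0, 0, 0.19, 0, 0, 0.001, 1], [0, 0, 0.19, 0, 0, 0.001, 1], [0, 0, 0.19, 0, 0, 0.001, 1], [0, 0, 0.19, 0, 0, 0.001, 1], [0, 0, 0.19, 0, 0, 0.001, 1]],
  ],
)

```text
time_s: 10.3
ee_pos: [0.5246, 0.2282, 0.1391]
eef_rot: [3.141, -0.001, 0.907]
force: [-2.7, -0.8, 5.5]
grip_width: 0.0156
```

```bash
python3 -c "
from h import *
from station import camera,get_obs
o=get_obs();print(o['moment'],o['force'],o['ee_pos'],np.degrees(o['eef_rot']),o['grip_width'],o['joint_vel'].round(3))
for n in('wrist','top'):
  c=camera(n);cv2.imwrite(f'pics/{n}_t2.png',c['color'][:,:,::-1])
c=camera('scene');cv2.imwrite('pics/scene_t2.png',cv2.resize(c['color'][110:225,245:385,::-1],None,fx=5,fy=5,interpolation=cv2.INTER_CUBIC))
"
```

```text
[-0.14149581  0.51814858  0.00227937] [-2.73519634 -0.84943926  5.51764905] [0.52458737 0.22823119 0.13914023] [ 1.79940773e+02 -2.93160338e-02  5.19573706e+01] 0.01562608336897566 [ 0.001 -0.    -0.     0.001 -0.001 -0.   ]
```

View pics/wrist_t2.png

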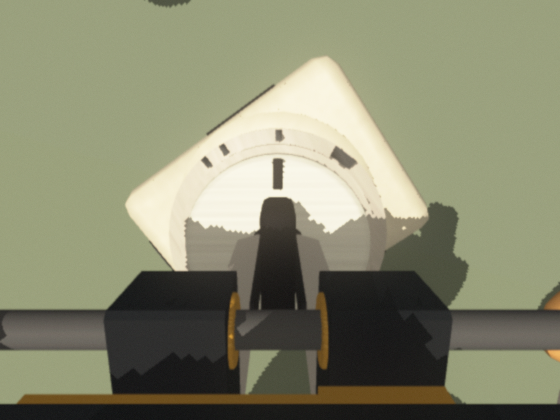

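View pics/scene_t2.png

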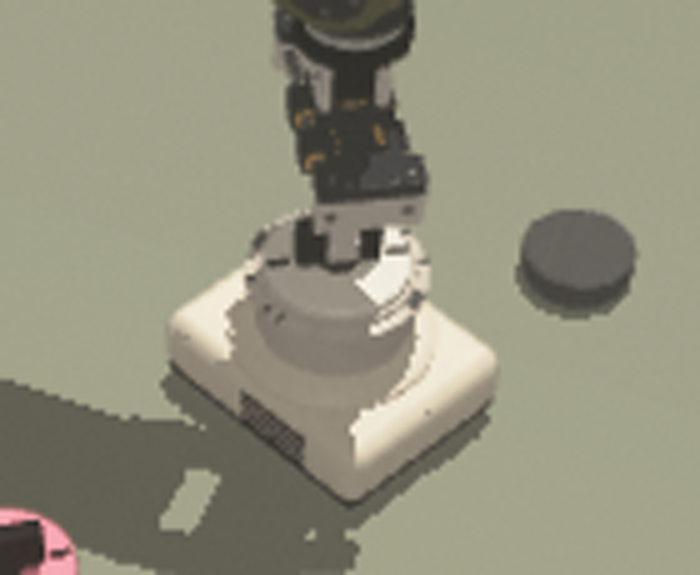

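View pics/top_t2.png

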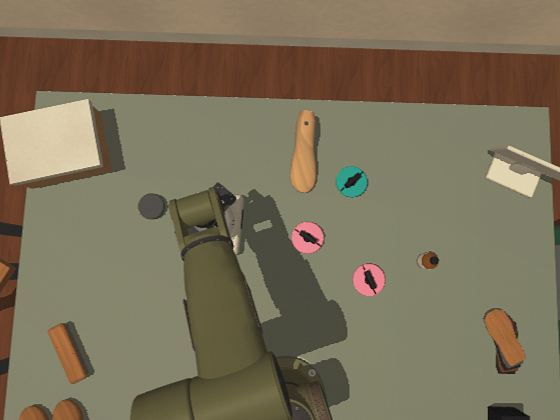

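The rib (278,173) points at the half mark (279,135), and the bystanders look unmoved in the top view. The wrist moment about z read near 0, which doesn't match a 0.25 N m spring. I'll relax the downward press and read it again.

Request:
servo_tool(
  moves=[
    [[0, 0, 0, 0, 0, 0, 1], [0, 0, 0, 0, 0, 0, 1], [0, 0, 0, 0, 0, 0, 1], [0, 0, 0, 0, 0, 0, 1]],
  ],
)

```text
time_s: 10.78
ee_pos: [0.5246, 0.2283, 0.1392]
eef_rot: [3.141, -0.0, 0.908]
force: [-1.8, -0.8, 2.5]
grip_width: 0.0157
```

Run:
```python
from h import *
from station import camera,get_obs
import pickle
for i in range(3):
    o=get_obs();print(o['moment'],o['force'],o['ee_pos'],np.degrees(o['eef_rot']),o['grip_width']);c=camera('top')
c0=pickle.load(open("c0_top.pkl","rb"))["color"].astype(int);d=np.abs(c['color'].astype(int)-c0).max(2)
for n,(x0,x1,y0,y1) in dict(last=(288,322,108,195),tin=(136,168,192,222),bottle=(414,444,248,274)).items():print(n,(d[y0:y1,x0:x1]>40).sum())
```

```text
[-0.10476379  0.41493359  0.32767008] [-1.80065517 -0.78378421  2.4822617 ] [0.52456404 0.22825123 0.13915012] [ 1.79944036e+02 -2.48151150e-02  5.20178272e+01] 0.015692883723387556
[-0.18170235  0.49749505  0.29251926] [-3.33271671  0.41566509  2.4186848 ] [0.52455412 0.22823406 0.13914073] [ 1.79945039e+02 -2.30348294e-02  5.20028987e+01] 0.015765034414418292
[-0.15736229  0.48767402  0.32245983] [-2.07439607 -0.07327616  2.83632429] [0.52456515 0.2282277  0.13914176] [ 1.79945469e+02 -2.52252731e-02  5.19903200e+01] 0.01569907135681609
last 0
tin 0
bottle 0
```

The moment now reads 0.3 N m, which fits the spring near half way. The pose is steady and the bystanders show no change. Handing in.

```bash
python3 -c "
from station import hand_in
print(hand_in())"
```

```text
the job is handed in; nothing more can be done
None
```

I fitted the aluminium lid into the mixer, turned it about 35° clockwise to the half mark, and handed it in at about 11 s with the gripper still holding it. The hand-in returned no verdict.

What the last checks showed:
- **Lid seated:** the tool stopped at height 0.139 m, where it should be with the lid fully home. In the scene picture the cap looks flat on the collar.
- **Turn:** the tool yaw went from 86.8° to 52.0°, and the lid's pointer rib lines up with the half mark to about 1 pixel. The carrier angle can't be read directly. From the turn I expect about 0.55 rad, well short of the lock click.
- **Grip:** the fingers hold the 16 mm bar with the squeeze set to 50 N, at a measured opening of 15.7 mm, and the pose is steady.
- **Bystanders:** comparing the top view before and after shows no changed pixels around the last, tin or bottle.

Two readings disagreed along the way:
- **Twist at the wrist:** it first read about 0 N m at the final angle while I was pressing down, probably friction under the cap. With the press eased it read about 0.3 N m, as expected from the spring plus some friction.
- **Lid centre:** my first fit was about 2 mm off because of perspective. I refitted it before gripping.

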